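# Hold the pedal bin open with the full canister and throw the empty one away

### The job

One of the two green-capped canisters is full and the other is empty: find out by weight which is which. Stand the full one upright on the bin's pedal and let go, so that it holds the lid wide open, then put the empty one in the bin; lift the full one off so that the lid comes down shut, and stand it upright on the worktop clear of the bin and its pedal. Move the pedal slowly both ways, so that the lid neither flies up nor slams, and leave the other things alone.

Things in the scene. Friction and masses are not known exactly. Their poses are not given: they have to be found in the camera images.
- bin: Pedal bin fixed to the worktop: steel box with black plinth and rim, 150 mm deep (its x) by 190 mm wide (its y), rim 165 mm above the worktop, walls 4 mm, inner floor 39 mm above the worktop. Origin at the centre of its underside; x points away from the pedal towards the lid hinge, z up. The pedal sticks out of its -x side, which looks roughly to the right (world -y).
- pedal (a joint): Pedal angle, rad: 0 = up, 0.22 = down on its stop (tread level). Its axis is horizontal under the middle of the bin, 16 mm above the worktop. A spring and the lid push it up: on the middle of the tread 2.5 N start it down, 1.6 N keep it down. The weight of a full canister keeps it down, an empty one does not; let go, it springs up and the lid slams.
- pedal_pad (a point): Centre of the top of the ribbed black pedal tread, 90 mm long (bin x) by 100 mm wide (bin y), 150 mm from the bin's middle and 75 mm in front of its front face; about 53 mm above the worktop with the pedal up, 20 mm with it down. With the pedal up the tread slopes 0.22 rad, its outer edge the higher.
- lid (a joint): Lid angle, rad: 0 = shut, 1.45 = fully raised (nearly upright). Linked rigidly to the pedal (6.6 times the pedal angle) and hinged along the bin's +x rim. It counts as flying up or slamming above 4 rad/s, which is the middle of the tread moving at about 90 mm/s.
- lid_edge (a point): Middle of the lid's free edge. The lid is an steel plate 158 x 196 x 9 mm; raised it stands to about 325 mm above the worktop at bin x = +80 mm.
- canister_1_center (a point): Centre, half-way up, of one of two like cardboard canisters with a green cap: round, 57 mm in diameter, 110 mm tall, standing upright on the worktop; z is its axis. One of the two is full (0.34 to 0.48 kg), the other empty (0.04 to 0.085 kg). They look the same; which is which changes and shows only by weight.
- canister_2_center (a point): Centre, half-way up, of one of two like cardboard canisters with a green cap: round, 57 mm in diameter, 110 mm tall, standing upright on the worktop; z is its axis. One of the two is full (0.34 to 0.48 kg), the other empty (0.04 to 0.085 kg). They look the same; which is which changes and shows only by weight.
- onion: Brown onion, 82 mm across, 94 mm high, standing on the worktop; origin at the centre of its underside. A bystander: leave it alone.
- tuna_tin: Low round food tin, 86 mm across, 40 mm high, on the worktop; origin at the centre of its underside. A bystander: leave it alone.
- jam_jar: Jar with a yellow lid, 66 mm across, 100 mm high, on the worktop; origin at the centre of its underside. A bystander: leave it alone.
Mind the look-alikes: they are no part of the job. What is shaped like the part that bears canister_2_center but red is not meant. Leave any purple look-alike of the part that bears canister_1_center alone.

How it is judged:
By the outcome, as a careful person would: the job done as asked, in the order asked, and still so for the second after the job is handed in, with the robot touching nothing.
It also fails if it takes over 72 s, if anything falls off the work surface, if the arm or the gripper's body presses on something with over 40 N, if the wrist force passes 120 N, or if a joint passes its speed limit or range.

### The arm

A 6-joint arm with a two-finger parallel gripper is mounted at the origin on a cart in front of the work surface, level with it; the furniture and walls round the work are solid. World frame = base frame: x ahead of the robot, y to its left, z up, the work surface at z = 0. Lengths are in m, angles in rad, forces in N, time in s.
With the tool pointing down it reaches from about 0.375 to 0.9 m from the base axis. Payload 3.1 kg.
Tool frame: the origin (TCP) lies midway between the tips of the shut fingers; the grasp point (between the pads) lies 19 mm behind it; z points along the fingers, y is the line along which they close (so a half turn about z gives the same grasp; the last joint's range is limited). The gripper opens to 85 mm and grips with 20 to 120 N. Pads are 22 mm wide; open, the fingers measure 114 mm over their backs; the gripper's body (76 mm by 85 mm) begins 54 mm behind the grasp point. The pads swing forward as they close: fully open they stand 13 mm farther back than shut.
Start: joints at [0.939, 0.527, 1.433, -0, 1.181, -0.178], TCP at [0.274, 0.562, 0.231] pointing down, gripper open.
Joint ranges: [-3.08, 3.08], [-0.75, 2.2], [0.22, 2.44], [-1.43, 4.57], [0, 2.65], [-2.85, 2.85]. Speed limits (rad/s): [2.79, 2.79, 3.14, 3.14, 3.14, 3.14].

### API

Orientations are given as a unit quaternion [w, x, y, z].
In Python, from rig import bot gives the robot as it stands.
- The arm moves only by the tool carry_out, never from a script. Its argument "plan" is a list of rows, each an object with "fingers": the closure in counts, from 0 (fully open) to 255 (shut); "dp": the shift along the tool's x, y, z in cm, a list of three; "yaw": the turn about the tool's z in rad. In form: [{"fingers": fingers, "dp": [tx, ty, tz], "yaw": yaw}, ...]. A call has 1 to 12 rows; each row is the pose to reach, as a shift and turn from the pose commanded when the call began, along the tool's axes at that moment; what a row does not reach only later rows make up. A row lasts 1/12 s, in which the tool goes at most 41.7 mm and 7.16 degrees, less where a joint would pass 70% of its speed; a pose out of reach is approached as far as the arm can. A call with a gripper value outside its range is refused whole. The fingers move at their own pace and stop on an object; "grip_force" is the grip in N (left out, the last holds). Time passes only in rows, so rows that repeat a pose let the fingers close. It gives the time, the measured TCP pose, the force, the opening and the grip force at its end, in the units of the state.
- bot.sense(): the state, without advancing time (a new reading comes with each control period).
- bot.read_camera(name): name is "side" or "top" or "wrist"; returns the picture (384x512x3 uint8, blue, green, red); there is no depth.
- bot.calibration(name): a dict with "fx", "fy", "cx", "cy" (pixels), "camera_from_world" (4x4, takes a point from world to camera coordinates); the wrist camera has in their place "T_tool_cam" (4x4, takes a point from camera to tool coordinates, whose origin is the TCP and whose axes are the flange's). Camera axes: x right, y up, looking along -z (the intrinsics and any distortion apply to the point x, -y, -z); pixel columns grow to the right and rows downward; lengths in m; the calibration is good to about 2 mm. A picture is of the moment at which its call begins: read the wrist's pose just before it. calibration takes no time and is no camera call.
- bot.sign_off(): hands the job in; it is judged then, once.
The state is a dict: "t": time; "joints": joint angles; "joint_vel": joint speeds; "effort": joint torques, N m; "tool_pos": TCP position; "tool_rot": TCP orientation; "contact_force": force on the tool from outside, world axes, zero at the start; "ft_torque": the same for the moment, N m; "finger_gap": finger opening in m; "gripper_force": force on a finger pad.
Only numpy, scipy, OpenCV 4.12 (cv2) and the standard library are available. Lean on these libraries where they do the work, as an engineer would, in place of code of your own. Each camera call takes 0.05 s, during which the arm holds its last target. There are 200 camera calls.

## Working session

There is one attempt and no reset: what is moved stays moved. The work goes in short steps, Python scripts to look and compute and a tool call to move; the robot and the scene stay as the last step left them, time stands still between calls to the robot, and variables do not carry over. Pictures are saved under pics/ and viewed, at most 13 in all, crops included, and the job is handed in when it is done.

Besides the shell and the picture viewer there is one more tool, called after "Call:" as name(argument=value, ...), one argument or row to a line, values as JSON. carry_out: Moves the arm, as the interface text tells. Its arguments: {"type":"object","properties":{"plan":{"type":"array"},"grip_force":{"type":"number"}},"required":["plan"]}

```bash
mkdir -p pics; python3 - <<'E'
from rig import bot
import cv2,numpy as np
s=bot.sense();print({k:np.round(v,3).tolist() for k,v in s.items()})
a=bot.read_camera("side");b=bot.read_camera("top")
cv2.imwrite("pics/side0.png",a);cv2.imwrite("pics/top0.png",b)
for n in("side","top","wrist"):print(n,bot.calibration(n))
E
```

```text
{'t': 0.0, 'joints': [0.939, 0.528, 1.434, 0.0, 1.181, -0.179], 'joint_vel': [-0.002, 0.002, 0.001, -0.001, 0.001, -0.001], 'effort': [-0.0, -44.235, -17.803, -0.0, 0.008, 0.0], 'tool_pos': [0.274, 0.561, 0.23], 'tool_rot': [-0.0, 0.225, 0.974, -0.001], 'contact_force': [-0.408, -0.35, -0.025], 'ft_torque': [0.021, 0.011, 0.005], 'gripper_force': 0.0, 'finger_gap': 0.085}
side {'fx': 421.9363317256175, 'fy': 421.9363317256175, 'cx': 248.39231892779884, 'cy': 186.94112685405048, 'camera_from_world': array([[ 0.96460198, -0.26370381,  0.00182422, -0.47879016],
       [ 0.14139154,  0.52301045,  0.8405168 , -0.19120764],
       [-0.22260157, -0.81050624,  0.5417824 , -1.18132775],
       [ 0.        ,  0.        ,  0.        ,  1.        ]])}
top {'fx': 411.0475429909372, 'fy': 411.0475429909372, 'cx': 248.6984236638068, 'cy': 190.50729907262914, 'camera_from_world': array([[ 0.25787037, -0.96610917,  0.01165954, -0.11061935],
       [ 0.76931672,  0.21261395,  0.6024509 , -0.50177039],
       [-0.58451232, -0.14638435,  0.79807078, -1.4602991 ],
       [ 0.        ,  0.        ,  0.        ,  1.        ]])}
wrist {'fx': 308.6670909161675, 'fy': 308.6670909161675, 'cx': 258.47712978767544, 'cy': 188.1748840150424, 'T_tool_cam': array([[-7.64699002e-04,  9.59404260e-01,  2.82033476e-01,
         7.07084946e-02],
       [ 9.99999071e-01,  4.15430729e-04,  1.29818731e-03,
        -5.31186289e-04],
       [ 1.12832107e-03,  2.82034207e-01, -9.59403686e-01,
        -1.43130288e-01],
       [ 0.00000000e+00,  0.00000000e+00,  0.00000000e+00,
         1.00000000e+00]])}
```

View pics/side0.png

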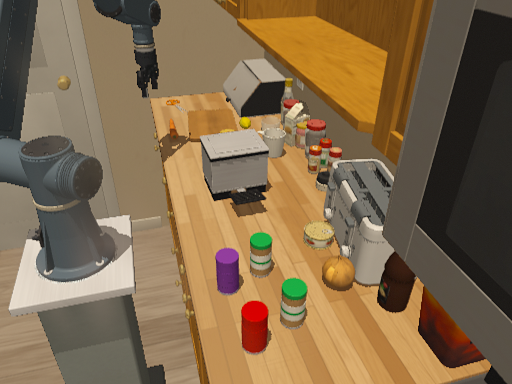

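View pics/top0.png

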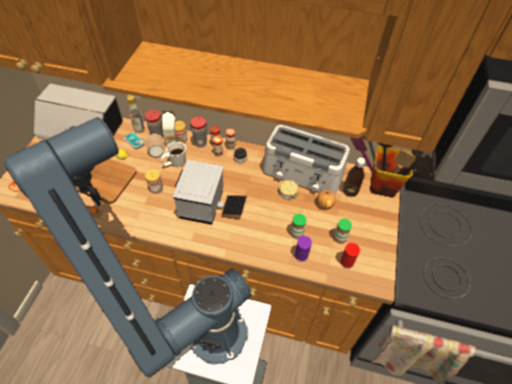

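The side view shows the green caps at about (261,241) and (294,289), the bin at (235,165) and the pedal at (248,197). In the top view the caps are at (299,219) and (344,226) and the pedal at (234,206). The purple and red look-alikes stand next to the canisters on the robot's side.

```bash
cat > h.py <<'E'
from rig import bot
import cv2,numpy as np
from scipy.spatial.transform import Rotation as R
def pose():
    s=bot.sense();q=np.array(s["tool_rot"]);return s,np.array(s["tool_pos"]),R.from_quat(q[[1,2,3,0]]).as_matrix()
def ray(n,u,v):
    c=bot.calibration(n);d=np.array([(u-c["cx"])/c["fx"],-(v-c["cy"])/c["fy"],-1])
    if n=="wrist":
        _,p,Rt=pose();T=np.eye(4);T[:3,:3]=Rt;T[:3,3]=p;W=T@c["T_tool_cam"]
    else: W=np.linalg.inv(c["camera_from_world"])
    return W[:3,3],W[:3,:3]@d
def plane(n,u,v,z):
    o,d=ray(n,u,v);return o+d*(z-o[2])/d[2]
def blobs(im,lo,hi,amin=40):
    m=cv2.inRange(cv2.cvtColor(im,cv2.COLOR_BGR2HSV),np.array(lo),np.array(hi))
    cs=cv2.findContours(m,cv2.RETR_EXTERNAL,cv2.CHAIN_APPROX_NONE)[0]
    return [c for c in cs if cv2.contourArea(c)>amin]
def ctop(cs,n,z):  # back-project contour to plane, return centre/size
    P=np.array([plane(n,*q[0],z)[:2] for q in cs]);return P
def delta(p,yaw_world=None):
    "shift in tool cm to world point p; tool y direction in world"
    s,t,Rt=pose();return np.round(Rt.T@(np.array(p)-t)*100,2)
E
python3 - <<'E'
from h import *
for n in("side","top"):
    im=cv2.imread(f"pics/{n}0.png")
    for c in blobs(im,(45,100,60),(80,255,255)):
        m=cv2.moments(c);u,v=m['m10']/m['m00'],m['m01']/m['m00']
        x,y,w,h=cv2.boundingRect(c)
        print(n,"cap",(u,v),(x,y,w,h),plane(n,u,v,.103 if n=="side" else .106).round(3), 'upper',plane(n,x+w/2,y+w*.35,.11).round(3))
    for nm,lo,hi in(("dark",(0,0,0),(180,255,50)),("purple",(125,80,40),(155,255,255)),("red",(0,200,100),(4,255,255)),("yellow",(22,130,120),(32,255,255))):
        for c in blobs(im,lo,hi,60):
            r=cv2.minAreaRect(c);u,v=r[0]
            if v<140 or u>420 or u<130: continue
            z=.053 if nm=="dark" else .055
            print(n,nm,np.round(r[0]),np.round(r[1]),plane(n,u,v,z).round(3))
    cv2.imwrite(f"pics/{n}_crop.png",cv2.resize(im[120:270,170:370] if n=="side" else im[140:260,140:300],None,fx=4 if n=="side" else 5,fy=4 if n=="side" else 5,interpolation=cv2.INTER_CUBIC))
E
```

```text
side cap (293.9916666666667, 288.627380952381) (282, 278, 25, 22) [ 0.501 -0.368  0.103] upper [ 0.501 -0.369  0.11 ]
side cap (260.52498530276307, 240.74015285126396) (250, 232, 22, 18) [ 0.476 -0.191  0.103] upper [ 0.476 -0.195  0.11 ]
side dark [396. 283.] [32. 58.] [ 0.766 -0.37   0.053]
side dark [234. 193.] [61. 22.] [0.48  0.116 0.053]
side dark [322. 177.] [11. 12.] [0.792 0.128 0.053]
side dark [232. 155.] [68. 18.] [0.533 0.362 0.053]
side purple [227. 270.] [45. 22.] [ 0.379 -0.224  0.055]
side red [254. 326.] [51. 25.] [ 0.399 -0.407  0.055]
top cap (344.3375886524822, 224.58156028368793) (338, 219, 14, 12) [ 0.497 -0.369  0.106] upper [ 0.498 -0.37   0.11 ]
top cap (298.94134477825463, 219.63376251788267) (293, 214, 13, 12) [ 0.473 -0.192  0.106] upper [ 0.476 -0.194  0.11 ]
top dark [143. 337.] [39.  4.] [-0.098  0.232  0.053]
top dark [234. 204.] [16. 19.] [0.51  0.087 0.053]
top purple [303. 248.] [13. 24.] [ 0.382 -0.231  0.055]
top red [350. 255.] [13. 24.] [ 0.4   -0.413  0.055]
top yellow [152. 174.] [ 9. 12.] [0.568 0.481 0.055]
```

View pics/side_crop.png

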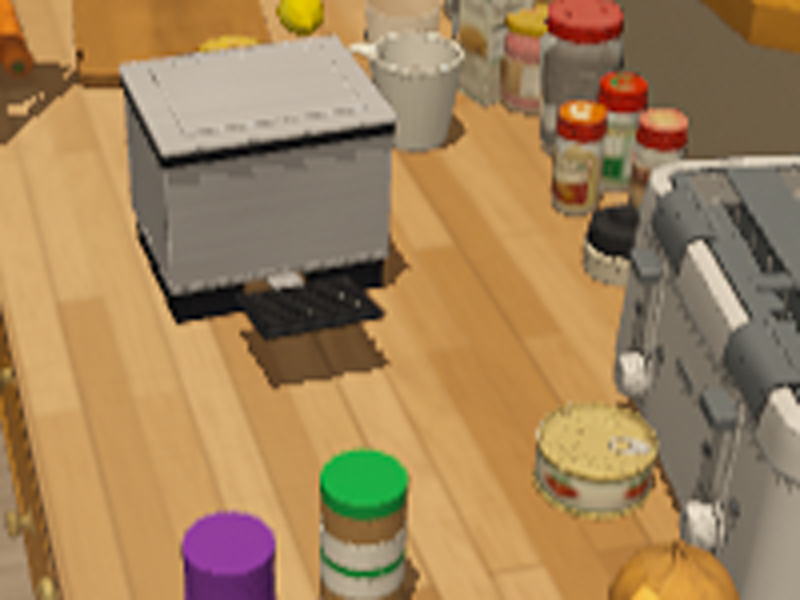

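View pics/top_crop.png

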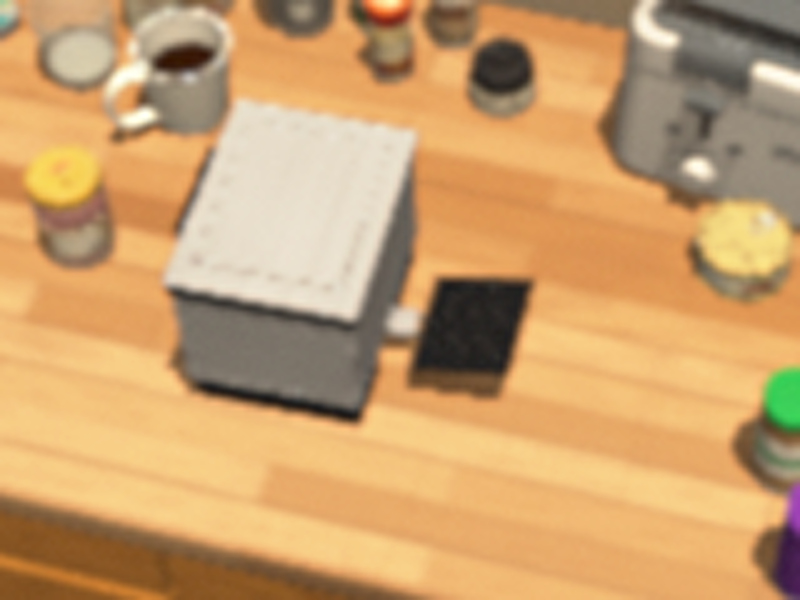

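The crops show the lid corners, top view (168,285), (240,102), (415,132), (362,318), and the black tread at about (470,330) in the top crop.

```bash
python3 - <<'E'
from h import *
t=np.array([(168,283),(240,102),(415,132),(362,318)])/5+140
s=np.array([(122,66),(340,38),(395,126),(165,160)])/4+[170,120]
for n,P in(("top",t),("side",s)):
    W=np.array([plane(n,u-.5,v-.5,.174) for u,v in P])[:,:2];c=W.mean(0)
    print(n,W.round(3).tolist(),c.round(3),[np.round(np.linalg.norm(W[i]-W[i-1]),3) for i in range(4)])
pt=np.array([(437,280),(530,282),(502,385),(412,374)])/5+140
ps=np.array([(355,282),(385,313),(266,336),(243,292)])/4+[170,120]
for n,P in(("top",pt),("side",ps)):
    W=np.array([plane(n,u-.5,v-.5,.053) for u,v in P])[:,:2];print(n,'pedal',W.round(3).tolist(),W.mean(0).round(3))
E
```

```text
top [[0.405, 0.301], [0.596, 0.311], [0.604, 0.161], [0.413, 0.145]] [0.504 0.229] [np.float64(0.156), np.float64(0.192), np.float64(0.15), np.float64(0.191)]
side [[0.41, 0.304], [0.603, 0.31], [0.6, 0.141], [0.414, 0.134]] [0.506 0.222] [np.float64(0.17), np.float64(0.193), np.float64(0.168), np.float64(0.186)]
top pedal [[0.547, 0.129], [0.567, 0.052], [0.459, 0.046], [0.45, 0.121]] [0.506 0.087]
side pedal [[0.559, 0.11], [0.57, 0.061], [0.472, 0.055], [0.469, 0.12]] [0.517 0.087]
```

Call:
carry_out(
  plan=[
    {"fingers": 0, "dp": [-51.2, -58.9, 0], "yaw": -0.454},
    {"fingers": 0, "dp": [-51.2, -58.9, 0], "yaw": -0.454},
    {"fingers": 0, "dp": [-51.2, -58.9, 0], "yaw": -0.454},
    {"fingers": 0, "dp": [-51.2, -58.9, 0], "yaw": -0.454},
    {"fingers": 0, "dp": [-51.2, -58.9, 0], "yaw": -0.454},
    {"fingers": 0, "dp": [-51.2, -58.9, 0], "yaw": -0.454},
    {"fingers": 0, "dp": [-51.2, -58.9, 0], "yaw": -0.454},
    {"fingers": 0, "dp": [-51.2, -58.9, 0], "yaw": -0.454},
    {"fingers": 0, "dp": [-51.2, -58.9, 0], "yaw": -0.454},
    {"fingers": 0, "dp": [-51.2, -58.9, 0], "yaw": -0.454},
    {"fingers": 0, "dp": [-51.2, -58.9, 0], "yaw": -0.454},
    {"fingers": 0, "dp": [-51.2, -58.9, 0], "yaw": -0.454},
  ],
)

```text
t: 1.1
tool_pos: [0.4026, 0.0792, 0.2313]
tool_rot: [-0.0, -0.0, 1.0, 0.0]
contact_force: [1.8, 0.6, -0.5]
finger_gap: 0.0849
gripper_force: 0.0
```

Call:
carry_out(
  plan=[
    {"fingers": 0, "dp": [-7.3, -27.2, 0], "yaw": 0},
    {"fingers": 0, "dp": [-7.3, -27.2, 0], "yaw": 0},
    {"fingers": 0, "dp": [-7.3, -27.2, 0], "yaw": 0},
    {"fingers": 0, "dp": [-7.3, -27.2, 0], "yaw": 0},
    {"fingers": 0, "dp": [-7.3, -27.2, 0], "yaw": 0},
    {"fingers": 0, "dp": [-7.3, -27.2, 0], "yaw": 0},
    {"fingers": 0, "dp": [-7.3, -27.2, 0], "yaw": 0},
    {"fingers": 0, "dp": [-7.3, -27.2, 0], "yaw": 0},
    {"fingers": 0, "dp": [-7.3, -27.2, 0], "yaw": 0},
  ],
)

```text
t: 1.85
tool_pos: [0.4759, -0.1926, 0.2307]
tool_rot: [-0.0, 0.002, 1.0, 0.0]
contact_force: [-0.6, 0.2, -1.4]
finger_gap: 0.0855
gripper_force: 0.0
```

```bash
python3 - <<'E'
from h import *
s,t,Rt=pose();im=bot.read_camera("wrist");cv2.imwrite("pics/w1.png",im)
for c in blobs(im,(45,100,60),(80,255,255),200):
    (u,v),r=cv2.minEnclosingCircle(c);W=plane("wrist",u,v,.11)
    e=cv2.fitEllipse(c);print((u,v),r,W.round(3),plane("wrist",*e[0],.105).round(3),e[1],"d",delta([W[0],W[1],t[2]]))
print(s["tool_pos"],s["joints"],s["contact_force"])
E
```

```text
(64.05084991455078, 209.53390502929688) 32.957942962646484 [ 0.501 -0.369  0.11 ] [ 0.502 -0.372  0.105] (54.50041961669922, 64.95451354980469) d [ -2.62 -17.77  -0.04]
(258.5, 181.84210205078125) 31.845304489135742 [ 0.475 -0.192  0.11 ] [ 0.477 -0.192  0.105] (61.000850677490234, 62.722206115722656) d [-0.03 -0.1  -0.01]
[ 0.47586795 -0.19256822  0.23074454] [-6.02571885e-01  3.78999842e-01  1.70961735e+00  1.98663853e-04
  1.05373701e+00 -2.17044716e+00] [-0.62268125  0.18300898 -1.44180452]
```

View pics/w1.png

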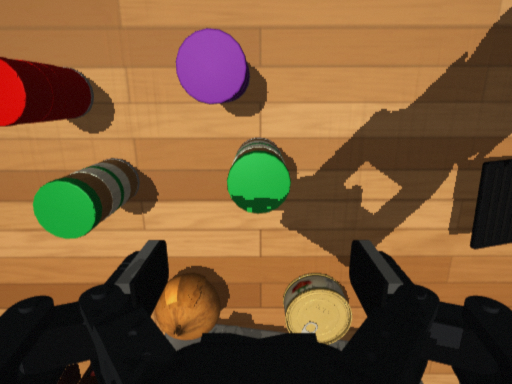

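The wrist view is centred on the first green canister (cap at (259,182)). The second cap is at (64,210) and the tread edge is at the right (490,205).

Call:
carry_out(
  plan=[
    {"fingers": 0, "dp": [0, 0, 6], "yaw": 0},
    {"fingers": 0, "dp": [0, 0, 10], "yaw": 0},
    {"fingers": 0, "dp": [0, 0, 14], "yaw": 0},
    {"fingers": 0, "dp": [0, 0, 16.5], "yaw": 0},
    {"fingers": 0, "dp": [0, 0, 17.6], "yaw": 0},
    {"fingers": 0, "dp": [0, 0, 17.6], "yaw": 0},
    {"fingers": 120, "dp": [0, 0, 17.6], "yaw": 0},
    {"fingers": 160, "dp": [0, 0, 17.6], "yaw": 0},
    {"fingers": 160, "dp": [0, 0, 17.6], "yaw": 0},
    {"fingers": 160, "dp": [0, 0, 17.6], "yaw": 0},
    {"fingers": 160, "dp": [0, 0, 17.6], "yaw": 0},
    {"fingers": 160, "dp": [0, 0, 17.6], "yaw": 0},
  ],
  grip_force=35,
)

```text
t: 2.9
tool_pos: [0.4769, -0.1914, 0.0572]
tool_rot: [0.002, 0.0, 1.0, -0.001]
contact_force: [0.9, 0.9, 7.8]
finger_gap: 0.0551
gripper_force: 37.0
```

Call:
carry_out(
  plan=[
    {"fingers": 160, "dp": [0, 0, -1], "yaw": 0},
    {"fingers": 160, "dp": [0, 0, -3], "yaw": 0},
    {"fingers": 160, "dp": [0, 0, -5], "yaw": 0},
    {"fingers": 160, "dp": [0, 0, -6], "yaw": 0},
    {"fingers": 160, "dp": [0, 0, -6], "yaw": 0},
    {"fingers": 160, "dp": [0, 0, -6], "yaw": 0},
    {"fingers": 160, "dp": [0, 0, -6], "yaw": 0},
    {"fingers": 160, "dp": [0, 0, -6], "yaw": 0},
    {"fingers": 160, "dp": [0, 0, -6], "yaw": 0},
  ],
)

```text
t: 3.65
tool_pos: [0.4752, -0.1905, 0.1143]
tool_rot: [-0.001, -0.0, 1.0, 0.001]
contact_force: [0.0, -0.2, -4.7]
finger_gap: 0.0557
gripper_force: 38.6
```

Call:
carry_out(
  plan=[
    {"fingers": 160, "dp": [0, 0, 0], "yaw": 0},
  ],
)

```text
t: 3.73
tool_pos: [0.4754, -0.1906, 0.1145]
tool_rot: [-0.001, -0.0, 1.0, 0.001]
contact_force: [-0.5, -0.8, -4.1]
finger_gap: 0.0549
gripper_force: 38.6
```

Call:
carry_out(
  plan=[
    {"fingers": 160, "dp": [0, 0, 0], "yaw": 0},
  ],
)

```text
t: 3.82
tool_pos: [0.4756, -0.1907, 0.1147]
tool_rot: [-0.001, -0.0, 1.0, 0.0]
contact_force: [-0.1, 0.4, -3.7]
finger_gap: 0.0553
gripper_force: 38.6
```

Call:
carry_out(
  plan=[
    {"fingers": 160, "dp": [-0.5, 2, -3], "yaw": 0},
    {"fingers": 160, "dp": [-1.5, 5, -6], "yaw": 0},
    {"fingers": 160, "dp": [-2, 8, -9], "yaw": 0},
    {"fingers": 160, "dp": [-3, 11, -11], "yaw": 0},
    {"fingers": 160, "dp": [-3.7, 14, -11], "yaw": 0},
    {"fingers": 160, "dp": [-3.7, 16, -11], "yaw": 0},
    {"fingers": 160, "dp": [-3.7, 17, -11], "yaw": 0},
    {"fingers": 160, "dp": [-3.7, 17, -11], "yaw": 0},
    {"fingers": 160, "dp": [-3.7, 17, -11], "yaw": 0},
  ],
)

```text
t: 4.57
tool_pos: [0.5123, -0.0211, 0.2248]
tool_rot: [-0.001, -0.001, 1.0, -0.0]
contact_force: [0.4, 0.2, -3.6]
finger_gap: 0.0553
gripper_force: 40.2
```

```bash
python3 - <<'E'
from h import *
s,t,Rt=pose();im=bot.read_camera("wrist");cv2.imwrite("pics/w2.png",im)
f=[]
for i in range(6): f.append(bot.sense()["contact_force"][2]); bot.read_camera("wrist")
print(np.round(f,2),np.mean(f),s["tool_pos"],s["tool_rot"],s["joints"])
E
```

```text
[-4.25 -3.56 -4.59 -4.36 -4.12 -3.88] -4.12532992206181 [ 0.51230451 -0.0211024   0.22478674] [-6.36498352e-04 -7.22388923e-04  9.99999478e-01 -3.40636884e-04] [-2.58796062e-01  3.86449528e-01  1.71751566e+00 -1.14319182e-03
  1.03868330e+00 -1.83045664e+00]
```

View pics/w2.png

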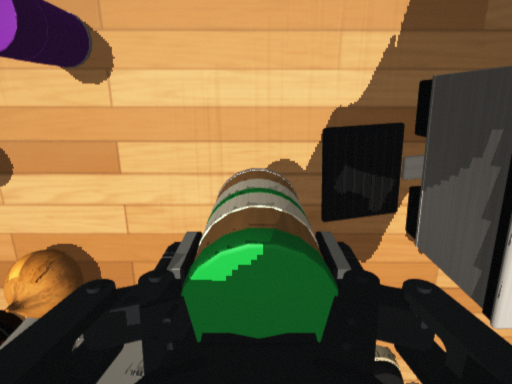

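It weighs about 4.1 N, so this is the full canister. The tread corners are at (322,129), (404,123), (401,213) and (324,221).

```bash
python3 - <<'E'
from h import *
W=np.array([plane("wrist",u,v,z) for u,v,z in((322,129,.063),(404,123,.043),(401,213,.043),(324,221,.063))]);print(W.round(3).tolist(),W.mean(0).round(4),pose()[1])
print(delta([*W.mean(0)[:2],pose()[1][2]]))
E
```

```text
[[0.471, 0.039, 0.063], [0.467, 0.127, 0.043], [0.567, 0.137, 0.043], [0.568, 0.046, 0.063]] [0.5182 0.0874 0.053 ] [ 0.5127984  -0.02186998  0.22513697]
[-0.52 10.93 -0.  ]
```

Call:
carry_out(
  plan=[
    {"fingers": 160, "dp": [-0.5, 4, 0], "yaw": 0},
    {"fingers": 160, "dp": [-0.5, 8, 1], "yaw": 0},
    {"fingers": 160, "dp": [-0.5, 10.6, 3], "yaw": 0},
    {"fingers": 160, "dp": [-0.5, 10.6, 6], "yaw": 0},
    {"fingers": 160, "dp": [-0.5, 10.6, 8.5], "yaw": 0},
    {"fingers": 160, "dp": [-0.5, 10.6, 9.5], "yaw": 0},
    {"fingers": 160, "dp": [-0.5, 10.6, 9.5], "yaw": 0},
    {"fingers": 160, "dp": [-0.5, 10.6, 9.5], "yaw": 0},
  ],
)

```text
t: 5.58
tool_pos: [0.5183, 0.0846, 0.1304]
tool_rot: [-0.0, 0.0, 1.0, -0.0]
contact_force: [0.5, -0.2, -3.1]
finger_gap: 0.0553
gripper_force: 40.3
```

Call:
carry_out(
  plan=[
    {"fingers": 160, "dp": [0, 0, 0.3], "yaw": 0},
    {"fingers": 160, "dp": [0, 0, 0.6], "yaw": 0},
    {"fingers": 160, "dp": [0, 0, 0.9], "yaw": 0},
    {"fingers": 160, "dp": [0, 0, 1.2], "yaw": 0},
    {"fingers": 160, "dp": [0, 0, 1.5], "yaw": 0},
    {"fingers": 160, "dp": [0, 0, 1.8], "yaw": 0},
    {"fingers": 160, "dp": [0, 0, 2.1], "yaw": 0},
    {"fingers": 160, "dp": [0, 0, 2.4], "yaw": 0},
    {"fingers": 160, "dp": [0, 0, 2.7], "yaw": 0},
    {"fingers": 160, "dp": [0, 0, 3.0], "yaw": 0},
  ],
)

```text
t: 6.42
tool_pos: [0.5181, 0.085, 0.1001]
tool_rot: [0.0, -0.0, 1.0, -0.0]
contact_force: [1.2, 0.2, -2.1]
finger_gap: 0.0554
gripper_force: 40.7
```

Call:
carry_out(
  plan=[
    {"fingers": 160, "dp": [0, 0, 0.3], "yaw": 0},
    {"fingers": 160, "dp": [0, 0, 0.6], "yaw": 0},
    {"fingers": 160, "dp": [0, 0, 0.9], "yaw": 0},
    {"fingers": 160, "dp": [0, 0, 1.2], "yaw": 0},
    {"fingers": 160, "dp": [0, 0, 1.5], "yaw": 0},
    {"fingers": 160, "dp": [0, 0, 1.8], "yaw": 0},
    {"fingers": 160, "dp": [0, 0, 2.0], "yaw": 0},
    {"fingers": 160, "dp": [0, 0, 2.2], "yaw": 0},
    {"fingers": 160, "dp": [0, 0, 2.3], "yaw": 0},
    {"fingers": 160, "dp": [0, 0, 2.3], "yaw": 0},
  ],
)

```text
t: 7.25
tool_pos: [0.5178, 0.0851, 0.0773]
tool_rot: [-0.0, -0.0, 1.0, 0.0]
contact_force: [-0.9, -1.5, -1.5]
finger_gap: 0.0553
gripper_force: 40.5
```

Call:
carry_out(
  plan=[
    {"fingers": 160, "dp": [0, 0, 0.1], "yaw": 0},
    {"fingers": 160, "dp": [0, 0, 0.2], "yaw": 0},
    {"fingers": 160, "dp": [0, 0, 0.2], "yaw": 0},
  ],
)

```text
t: 7.5
tool_pos: [0.518, 0.085, 0.0764]
tool_rot: [0.0, -0.0, 1.0, -0.0]
contact_force: [-1.3, -1.6, 8.9]
finger_gap: 0.0549
gripper_force: 40.9
```

Call:
carry_out(
  plan=[
    {"fingers": 160, "dp": [0, 0, 0.1], "yaw": 0},
    {"fingers": 160, "dp": [0, 0, 0.1], "yaw": 0},
  ],
)

```text
t: 7.67
tool_pos: [0.5181, 0.085, 0.0761]
tool_rot: [0.001, -0.0, 1.0, -0.0]
contact_force: [-2.2, -1.6, 12.4]
finger_gap: 0.055
gripper_force: 41.2
```

```bash
python3 - <<'E'
from h import *
a=bot.read_camera("side");cv2.imwrite("pics/s3.png",np.hstack([cv2.resize(a[80:240,150:350],None,fx=3,fy=3)]))
print(bot.sense()["contact_force"])
E
```

```text
[-2.47605302 -1.65678753 11.84419264]
```

View pics/s3.png

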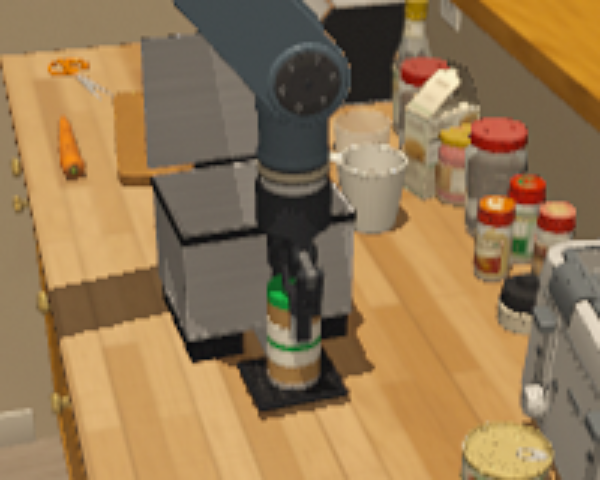

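The canister is on the tread, the pedal is on its stop and the lid stands open. Releasing and retreating upward.

Call:
carry_out(
  plan=[
    {"fingers": 120, "dp": [0, 0, 0], "yaw": 0},
    {"fingers": 80, "dp": [0, 0, 0], "yaw": 0},
    {"fingers": 30, "dp": [0, 0, 0], "yaw": 0},
    {"fingers": 0, "dp": [0, 0, 0], "yaw": 0},
    {"fingers": 0, "dp": [0, 0, 0], "yaw": 0},
    {"fingers": 0, "dp": [0, 0, -1], "yaw": 0},
    {"fingers": 0, "dp": [0, 0, -3], "yaw": 0},
    {"fingers": 0, "dp": [0, 0, -6], "yaw": 0},
    {"fingers": 0, "dp": [0, 0, -10], "yaw": 0},
    {"fingers": 0, "dp": [0, 0, -13], "yaw": 0},
    {"fingers": 0, "dp": [0, 0, -15.4], "yaw": 0},
    {"fingers": 0, "dp": [0, 0, -15.4], "yaw": 0},
  ],
)

```text
t: 8.72
tool_pos: [0.5212, 0.0855, 0.2341]
tool_rot: [0.006, -0.0, 1.0, 0.0]
contact_force: [1.3, -1.1, 1.2]
finger_gap: 0.0857
gripper_force: 0.0
```

```bash
python3 - <<'E'
from h import *
s,t,Rt=pose();im=bot.read_camera("wrist")
for c in blobs(im,(45,100,60),(80,255,255),200):
    (u,v),r=cv2.minEnclosingCircle(c);print((u,v),r,plane("wrist",u,v,.13).round(3))
print(t,s["contact_force"],delta([.501,-.370,t[2]]))
cv2.imwrite("pics/w4.png",im)
E
```

```text
(255.92169189453125, 180.12530517578125) 34.096981048583984 [0.514 0.082 0.13 ]
[0.5211657  0.08549458 0.23410189] [ 1.33487645 -1.14467286  1.23945554] [  1.87 -45.54  -0.28]
```

View pics/w4.png

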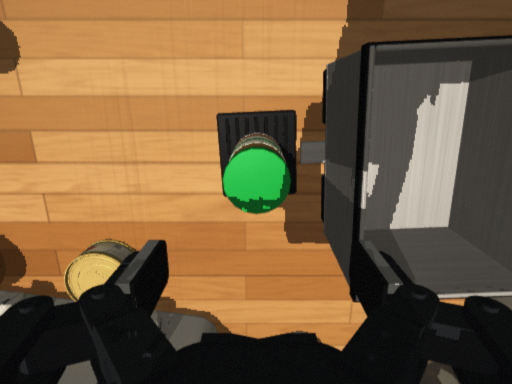

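The full canister stands alone on the level tread and the bin is open; its front rim runs from (363,43) to (354,298).

```bash
python3 - <<'E'
from h import *
for p in((363,43),(354,298)): print(plane("wrist",*p,.165).round(3))
E
```

```text
[0.417 0.149 0.165]
[0.602 0.16  0.165]
```

Call:
carry_out(
  plan=[
    {"fingers": 0, "dp": [1.8, -45.4, 0], "yaw": 0},
    {"fingers": 0, "dp": [1.8, -45.4, 0], "yaw": 0},
    {"fingers": 0, "dp": [1.8, -45.4, 0], "yaw": 0},
    {"fingers": 0, "dp": [1.8, -45.4, 0], "yaw": 0},
    {"fingers": 0, "dp": [1.8, -45.4, 0], "yaw": 0},
    {"fingers": 0, "dp": [1.8, -45.4, 0], "yaw": 0},
    {"fingers": 0, "dp": [1.8, -45.4, 0], "yaw": 0},
    {"fingers": 0, "dp": [1.8, -45.4, 0], "yaw": 0},
    {"fingers": 0, "dp": [1.8, -45.4, 0], "yaw": 0},
    {"fingers": 0, "dp": [1.8, -45.4, 0], "yaw": 0},
    {"fingers": 0, "dp": [1.8, -45.4, 0], "yaw": 0},
    {"fingers": 0, "dp": [1.8, -45.4, 0], "yaw": 0},
  ],
)

```text
t: 9.77
tool_pos: [0.4991, -0.3765, 0.2268]
tool_rot: [0.0, 0.003, 1.0, -0.002]
contact_force: [-0.2, 0.9, 0.0]
finger_gap: 0.0856
gripper_force: 0.0
```

Call:
carry_out(
  plan=[
    {"fingers": 0, "dp": [0, 0, 0], "yaw": 0},
    {"fingers": 0, "dp": [0, 0, 0], "yaw": 0},
    {"fingers": 0, "dp": [0, 0, 0], "yaw": 0},
  ],
)

```text
t: 10.02
tool_pos: [0.4995, -0.3669, 0.2273]
tool_rot: [-0.001, -0.001, 1.0, 0.001]
contact_force: [1.2, 0.6, -0.1]
finger_gap: 0.0852
gripper_force: 0.0
```

```bash
python3 - <<'E'
from h import *
s,t,Rt=pose();im=bot.read_camera("wrist")
for c in blobs(im,(45,100,60),(80,255,255),200):
    (u,v),r=cv2.minEnclosingCircle(c);W=plane("wrist",u,v,.11);print((u,v),r,W.round(3),delta([W[0],W[1],.055]))
print(t,s["tool_rot"],s["joints"])
E
```

```text
(255.395263671875, 183.9014892578125) 32.18785095214844 [ 0.501 -0.371  0.11 ] [-0.17 -0.4  17.27]
[ 0.49946355 -0.36688138  0.22727944] [-9.07637268e-04 -6.44404970e-04  9.99998495e-01  1.33065696e-03] [-8.13868167e-01  5.25951005e-01  1.44840307e+00  5.49279627e-04
  1.17042013e+00 -2.38616820e+00]
```

Call:
carry_out(
  plan=[
    {"fingers": 0, "dp": [-0.1, -0.3, 4], "yaw": 0},
    {"fingers": 0, "dp": [-0.1, -0.3, 8], "yaw": 0},
    {"fingers": 0, "dp": [-0.1, -0.3, 12], "yaw": 0},
    {"fingers": 0, "dp": [-0.1, -0.3, 15.5], "yaw": 0},
    {"fingers": 0, "dp": [-0.1, -0.3, 17.2], "yaw": 0},
    {"fingers": 0, "dp": [-0.1, -0.3, 17.2], "yaw": 0},
    {"fingers": 120, "dp": [-0.1, -0.3, 17.2], "yaw": 0},
    {"fingers": 160, "dp": [-0.1, -0.3, 17.2], "yaw": 0},
    {"fingers": 160, "dp": [-0.1, -0.3, 17.2], "yaw": 0},
    {"fingers": 160, "dp": [-0.1, -0.3, 17.2], "yaw": 0},
    {"fingers": 160, "dp": [-0.1, -0.3, 17.2], "yaw": 0},
    {"fingers": 160, "dp": [-0.1, -0.3, 17.2], "yaw": 0},
  ],
  grip_force=25,
)

```text
t: 11.07
tool_pos: [0.502, -0.3726, 0.0585]
tool_rot: [0.001, -0.0, 1.0, -0.001]
contact_force: [-0.0, 1.4, 7.1]
finger_gap: 0.0558
gripper_force: 26.4
```

Call:
carry_out(
  plan=[
    {"fingers": 160, "dp": [0, 0, -2], "yaw": 0},
    {"fingers": 160, "dp": [0, 0, -5], "yaw": 0},
    {"fingers": 160, "dp": [0, 0, -9], "yaw": 0},
    {"fingers": 160, "dp": [0, 0, -13], "yaw": 0},
    {"fingers": 160, "dp": [0, 0, -17], "yaw": 0},
    {"fingers": 160, "dp": [0, 0, -21], "yaw": 0},
    {"fingers": 160, "dp": [0, 0, -24.5], "yaw": 0},
    {"fingers": 160, "dp": [0, 0, -24.5], "yaw": 0},
    {"fingers": 160, "dp": [0, 0, -24.5], "yaw": 0},
    {"fingers": 160, "dp": [0, 0, -24.5], "yaw": 0},
  ],
)

```text
t: 11.9
tool_pos: [0.5002, -0.3714, 0.3009]
tool_rot: [-0.0, -0.0, 1.0, 0.0]
contact_force: [0.2, 0.1, -0.0]
finger_gap: 0.0556
gripper_force: 26.8
```

```bash
python3 - <<'E'
from h import *
s,t,Rt=pose();f=[]
for i in range(4): f.append(bot.sense()["contact_force"][2]); im=bot.read_camera("wrist")
print(np.round(f,2),t,s["joints"],s["finger_gap"],delta([.506,.223,t[2]]))
E
```

```text
[-0.03 -0.86 -1.52 -0.49] [ 0.50016868 -0.37135936  0.30092693] [-8.17732386e-01  4.57991361e-01  1.35291140e+00 -1.48271871e-04
  1.33175310e+00 -2.38853437e+00] 0.05562327639908576 [-0.6  59.42  0.  ]
```

Call:
carry_out(
  plan=[
    {"fingers": 160, "dp": [-0.6, 59.2, 0], "yaw": 0},
    {"fingers": 160, "dp": [-0.6, 59.2, 0], "yaw": 0},
    {"fingers": 160, "dp": [-0.6, 59.2, 0], "yaw": 0},
    {"fingers": 160, "dp": [-0.6, 59.2, 0], "yaw": 0},
    {"fingers": 160, "dp": [-0.6, 59.2, 0], "yaw": 0},
    {"fingers": 160, "dp": [-0.6, 59.2, 0], "yaw": 0},
    {"fingers": 160, "dp": [-0.6, 59.2, 0], "yaw": 0},
    {"fingers": 160, "dp": [-0.6, 59.2, 0], "yaw": 0},
    {"fingers": 160, "dp": [-0.6, 59.2, 0], "yaw": 0},
    {"fingers": 160, "dp": [-0.6, 59.2, 0], "yaw": 0},
    {"fingers": 160, "dp": [-0.6, 59.2, 0], "yaw": 0},
    {"fingers": 160, "dp": [-0.6, 59.2, 0], "yaw": 0},
  ],
)

```text
t: 13.1
tool_pos: [0.505, 0.13, 0.3003]
tool_rot: [-0.001, -0.0, 1.0, -0.0]
contact_force: [1.1, -0.2, -0.5]
finger_gap: 0.0558
gripper_force: 26.8
```

Call:
carry_out(
  plan=[
    {"fingers": 160, "dp": [0, 3.5, 0], "yaw": 0},
    {"fingers": 160, "dp": [0, 6.5, 0], "yaw": 0},
    {"fingers": 160, "dp": [0, 8.5, 0], "yaw": 0},
    {"fingers": 160, "dp": [0, 8.8, 0], "yaw": 0},
    {"fingers": 160, "dp": [0, 8.8, 0], "yaw": 0},
    {"fingers": 160, "dp": [0, 8.8, 0], "yaw": 0},
  ],
)

```text
t: 13.6
tool_pos: [0.5055, 0.2155, 0.3004]
tool_rot: [-0.001, -0.0, 1.0, -0.001]
contact_force: [0.0, 1.0, -0.1]
finger_gap: 0.0563
gripper_force: 26.9
```

```bash
python3 - <<'E'
from h import *
s,t,Rt=pose();im=bot.read_camera("wrist");sd=bot.read_camera("side")
cv2.imwrite("pics/w5.png",np.hstack([im[:,:400],cv2.resize(sd[60:252,150:350],(400,384))]))
print(t,s["contact_force"])
E
```

```text
[0.50545776 0.21550609 0.30042207] [ 0.00644269  0.97289519 -0.09242888]
```

View pics/w5.png

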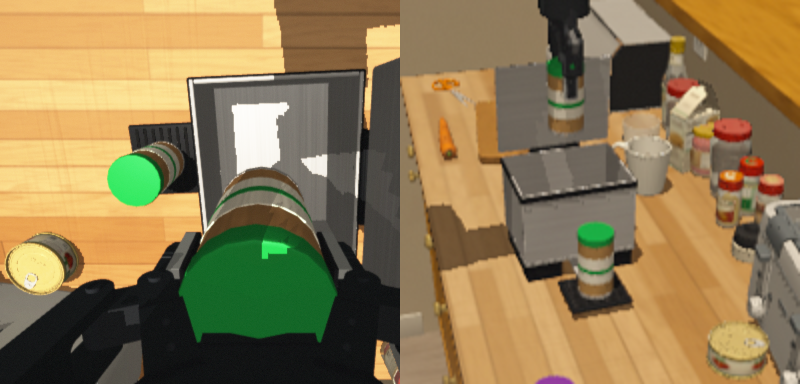

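The empty canister hangs over the open bin, with rim corners at (190,78) and (363,70). The full one stands on the pedal. Lowering about 1 cm further left.

Call:
carry_out(
  plan=[
    {"fingers": 160, "dp": [0, 1, 3], "yaw": 0},
    {"fingers": 160, "dp": [0, 1, 6], "yaw": 0},
    {"fingers": 160, "dp": [0, 1, 9], "yaw": 0},
    {"fingers": 160, "dp": [0, 1, 12], "yaw": 0},
    {"fingers": 160, "dp": [0, 1, 15], "yaw": 0},
    {"fingers": 160, "dp": [0, 1, 17.5], "yaw": 0},
    {"fingers": 160, "dp": [0, 1, 18.8], "yaw": 0},
    {"fingers": 160, "dp": [0, 1, 18.8], "yaw": 0},
    {"fingers": 160, "dp": [0, 1, 18.8], "yaw": 0},
  ],
)

```text
t: 14.45
tool_pos: [0.5059, 0.2249, 0.1129]
tool_rot: [-0.001, 0.001, 1.0, -0.0]
contact_force: [-0.6, -0.9, -1.3]
finger_gap: 0.0559
gripper_force: 26.8
```

Call:
carry_out(
  plan=[
    {"fingers": 80, "dp": [0, 0, 0], "yaw": 0},
    {"fingers": 40, "dp": [0, 0, 0], "yaw": 0},
    {"fingers": 40, "dp": [0, 0, 0], "yaw": 0},
    {"fingers": 40, "dp": [0, 0, 0], "yaw": 0},
    {"fingers": 40, "dp": [0, 0, -2], "yaw": 0},
    {"fingers": 40, "dp": [0, 0, -5], "yaw": 0},
    {"fingers": 40, "dp": [0, 0, -9], "yaw": 0},
    {"fingers": 40, "dp": [0, 0, -13], "yaw": 0},
    {"fingers": 40, "dp": [0, 0, -17], "yaw": 0},
    {"fingers": 40, "dp": [0, 0, -18.7], "yaw": 0},
    {"fingers": 0, "dp": [0, 0, -18.7], "yaw": 0},
    {"fingers": 0, "dp": [0, 0, -18.7], "yaw": 0},
  ],
)

```text
t: 15.45
tool_pos: [0.5061, 0.2263, 0.3021]
tool_rot: [0.002, -0.0, 1.0, 0.0]
contact_force: [-0.6, -1.2, 1.0]
finger_gap: 0.0857
gripper_force: 0.0
```

```bash
python3 - <<'E'
from h import *
s,t,Rt=pose();im=bot.read_camera("wrist");cv2.imwrite("pics/w6.png",im)
for c in blobs(im,(45,100,60),(80,255,255),200):
    (u,v),r=cv2.minEnclosingCircle(c)
    for z in(.13,.149): W=plane("wrist",u,v,z);print((u,v),r,z,W.round(3),delta([W[0],W[1],t[2]]))
print(t,s["contact_force"])
E
```

```text
(124.41999816894531, 177.4600067138672) 28.062671661376953 0.13 [0.514 0.084 0.13 ] [ -0.92 -14.18  -0.17]
(124.41999816894531, 177.4600067138672) 28.062671661376953 0.149 [0.51  0.093 0.149] [ -0.43 -13.33  -0.17]
(260.2691345214844, 171.9496612548828) 28.55790901184082 0.13 [0.509 0.227 0.13 ] [-0.33  0.06 -0.17]
(260.2691345214844, 171.9496612548828) 28.55790901184082 0.149 [0.504 0.226 0.149] [ 0.12  0.05 -0.17]
[0.50614908 0.22630361 0.30212646] [-0.57889353 -1.20778463  1.00092854]
```

View pics/w6.png

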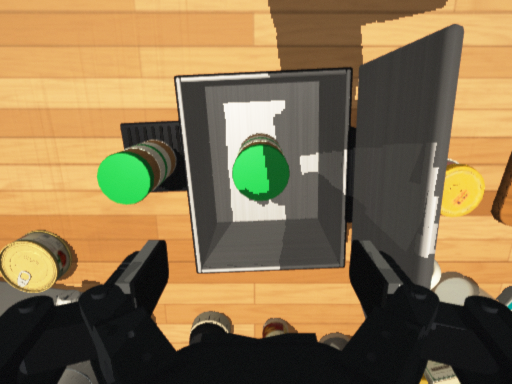

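The empty canister stands in the bin (cap (260,172)), and the full one is still on the pedal (124,177). Fetching the full one.

Call:
carry_out(
  plan=[
    {"fingers": 0, "dp": [-1.0, -4, 0], "yaw": 0},
    {"fingers": 0, "dp": [-1.0, -8, 0], "yaw": 0},
    {"fingers": 0, "dp": [-1.0, -12, 0], "yaw": 0},
    {"fingers": 0, "dp": [-1.0, -14.2, 2], "yaw": 0},
    {"fingers": 0, "dp": [-1.0, -14.2, 5], "yaw": 0},
    {"fingers": 0, "dp": [-1.0, -14.2, 8], "yaw": 0},
    {"fingers": 0, "dp": [-1.0, -14.2, 8], "yaw": 0},
    {"fingers": 0, "dp": [-1.0, -14.2, 8], "yaw": 0},
  ],
)

```text
t: 16.17
tool_pos: [0.5136, 0.084, 0.2178]
tool_rot: [-0.004, 0.0, 1.0, 0.0]
contact_force: [0.7, 0.1, 0.7]
finger_gap: 0.0857
gripper_force: 0.0
```

```bash
python3 - <<'E'
from h import *
s,t,Rt=pose();im=bot.read_camera("wrist")
for c in blobs(im,(45,100,60),(80,255,255),200):
    (u,v),r=cv2.minEnclosingCircle(c);W=plane("wrist",u,v,.13);print((u,v),r,W.round(3),delta([W[0],W[1],.076]))
print(t)
E
```

```text
(258.1634216308594, 196.3875732421875) 35.773868560791016 [0.519 0.083 0.13 ] [-0.42 -0.15 14.36]
(460.198974609375, 192.3883819580078) 41.93013000488281 [0.516 0.242 0.13 ] [-0.1  15.79 14.36]
[0.51364726 0.08401928 0.21783245]
```

Call:
carry_out(
  plan=[
    {"fingers": 0, "dp": [-0.2, 0, 3.5], "yaw": 0},
    {"fingers": 0, "dp": [-0.2, 0, 7], "yaw": 0},
    {"fingers": 0, "dp": [-0.2, 0, 10.5], "yaw": 0},
    {"fingers": 0, "dp": [-0.2, 0, 13], "yaw": 0},
    {"fingers": 0, "dp": [-0.2, 0, 14.5], "yaw": 0},
    {"fingers": 0, "dp": [-0.2, 0, 14.5], "yaw": 0},
    {"fingers": 120, "dp": [-0.2, 0, 14.5], "yaw": 0},
    {"fingers": 160, "dp": [-0.2, 0, 14.5], "yaw": 0},
    {"fingers": 160, "dp": [-0.2, 0, 14.5], "yaw": 0},
    {"fingers": 160, "dp": [-0.2, 0, 14.5], "yaw": 0},
    {"fingers": 160, "dp": [-0.2, 0, 14.5], "yaw": 0},
    {"fingers": 160, "dp": [-0.2, 0, 14.5], "yaw": 0},
  ],
  grip_force=35,
)

```text
t: 17.22
tool_pos: [0.5194, 0.0842, 0.0769]
tool_rot: [0.002, -0.0, 1.0, 0.0]
contact_force: [-0.1, -0.6, 7.2]
finger_gap: 0.0555
gripper_force: 36.8
```

Call:
carry_out(
  plan=[
    {"fingers": 160, "dp": [0, 0, -0.2], "yaw": 0},
    {"fingers": 160, "dp": [0, 0, -0.4], "yaw": 0},
    {"fingers": 160, "dp": [0, 0, -0.6], "yaw": 0},
    {"fingers": 160, "dp": [0, 0, -0.8], "yaw": 0},
    {"fingers": 160, "dp": [0, 0, -1.0], "yaw": 0},
    {"fingers": 160, "dp": [0, 0, -1.25], "yaw": 0},
    {"fingers": 160, "dp": [0, 0, -1.5], "yaw": 0},
    {"fingers": 160, "dp": [0, 0, -1.75], "yaw": 0},
    {"fingers": 160, "dp": [0, 0, -2.0], "yaw": 0},
    {"fingers": 160, "dp": [0, 0, -2.25], "yaw": 0},
    {"fingers": 160, "dp": [0, 0, -2.5], "yaw": 0},
    {"fingers": 160, "dp": [0, 0, -2.75], "yaw": 0},
  ],
)

```text
t: 18.22
tool_pos: [0.5176, 0.0842, 0.1031]
tool_rot: [-0.0, -0.0, 1.0, 0.0]
contact_force: [0.1, 1.0, -2.2]
finger_gap: 0.0555
gripper_force: 37.7
```

Call:
carry_out(
  plan=[
    {"fingers": 160, "dp": [0, 0, -0.25], "yaw": 0},
    {"fingers": 160, "dp": [0, 0, -0.5], "yaw": 0},
    {"fingers": 160, "dp": [0, 0, -0.75], "yaw": 0},
    {"fingers": 160, "dp": [0, 0, -1.0], "yaw": 0},
    {"fingers": 160, "dp": [0, 0, -1.2], "yaw": 0},
    {"fingers": 160, "dp": [0, 0, -1.4], "yaw": 0},
    {"fingers": 160, "dp": [0, 0, -1.6], "yaw": 0},
    {"fingers": 160, "dp": [0, 0, -1.8], "yaw": 0},
    {"fingers": 160, "dp": [0, 0, -2.0], "yaw": 0},
    {"fingers": 160, "dp": [0, 0, -3.0], "yaw": 0},
    {"fingers": 160, "dp": [0, 0, -5.0], "yaw": 0},
    {"fingers": 160, "dp": [0, 0, -6.0], "yaw": 0},
  ],
)

```text
t: 19.22
tool_pos: [0.5185, 0.084, 0.1646]
tool_rot: [0.001, -0.0, 1.0, -0.0]
contact_force: [0.9, -0.4, -3.7]
finger_gap: 0.0551
gripper_force: 38.5
```

Call:
carry_out(
  plan=[
    {"fingers": 160, "dp": [1, -4, -0.5], "yaw": 0},
    {"fingers": 160, "dp": [1.5, -8, -0.5], "yaw": 0},
    {"fingers": 160, "dp": [2, -12, -0.5], "yaw": 0},
    {"fingers": 160, "dp": [2.5, -16, -0.5], "yaw": 0},
    {"fingers": 160, "dp": [3, -20, -0.5], "yaw": 0},
    {"fingers": 160, "dp": [3.5, -24, -0.5], "yaw": 0},
    {"fingers": 160, "dp": [3.5, -27, 0], "yaw": 0},
    {"fingers": 160, "dp": [3.5, -27.4, 3], "yaw": 0},
    {"fingers": 160, "dp": [3.5, -27.4, 6], "yaw": 0},
    {"fingers": 160, "dp": [3.5, -27.4, 8], "yaw": 0},
    {"fingers": 160, "dp": [3.5, -27.4, 9], "yaw": 0},
    {"fingers": 160, "dp": [3.5, -27.4, 9], "yaw": 0},
  ],
)

```text
t: 20.22
tool_pos: [0.4818, -0.1894, 0.0712]
tool_rot: [-0.002, 0.0, 1.0, 0.001]
contact_force: [-1.3, -0.4, -5.0]
finger_gap: 0.0553
gripper_force: 39.0
```

```bash
python3 - <<'E'
from h import *
s,t,Rt=pose();top=bot.read_camera("top");sd=bot.read_camera("side")
cv2.imwrite("pics/s7.png",np.hstack([cv2.resize(top[140:260,140:300],(400,300)),cv2.resize(sd[90:330,150:390],(300,300))]))
print(t,s["contact_force"])
E
```

```text
[ 0.4817769  -0.18941595  0.07117167] [-1.25994149 -0.41491811 -4.95442931]
```

View pics/s7.png

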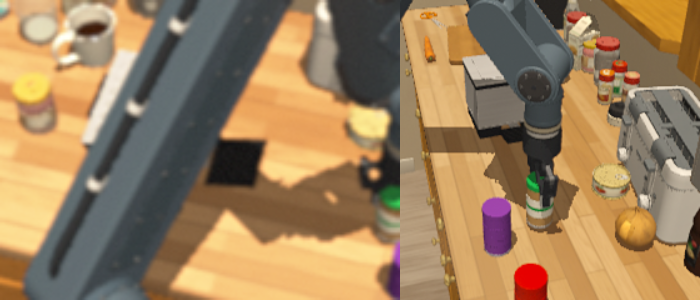

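The lid is shut, the pedal is up, and the full canister hovers just above the worktop. Lowering it.

Call:
carry_out(
  plan=[
    {"fingers": 160, "dp": [0, 0, 0.4], "yaw": 0},
    {"fingers": 160, "dp": [0, 0, 0.8], "yaw": 0},
    {"fingers": 160, "dp": [0, 0, 1.1], "yaw": 0},
    {"fingers": 160, "dp": [0, 0, 1.3], "yaw": 0},
    {"fingers": 160, "dp": [0, 0, 1.4], "yaw": 0},
    {"fingers": 160, "dp": [0, 0, 1.4], "yaw": 0},
  ],
)

```text
t: 20.82
tool_pos: [0.4828, -0.1898, 0.0587]
tool_rot: [-0.0, -0.0, 1.0, 0.0]
contact_force: [-0.2, -0.3, -5.2]
finger_gap: 0.0555
gripper_force: 39.1
```

Call:
carry_out(
  plan=[
    {"fingers": 160, "dp": [0, 0, 0.1], "yaw": 0},
    {"fingers": 160, "dp": [0, 0, 0.2], "yaw": 0},
    {"fingers": 160, "dp": [0, 0, 0.2], "yaw": 0},
    {"fingers": 160, "dp": [0, 0, 0.2], "yaw": 0},
  ],
)

```text
t: 21.15
tool_pos: [0.483, -0.1901, 0.0577]
tool_rot: [0.0, -0.0, 1.0, -0.0]
contact_force: [-1.8, -0.1, 5.8]
finger_gap: 0.0551
gripper_force: 39.6
```

Touching the worktop; releasing and retreating.

Call:
carry_out(
  plan=[
    {"fingers": 120, "dp": [0, 0, 0], "yaw": 0},
    {"fingers": 80, "dp": [0, 0, 0], "yaw": 0},
    {"fingers": 30, "dp": [0, 0, 0], "yaw": 0},
    {"fingers": 0, "dp": [0, 0, 0], "yaw": 0},
    {"fingers": 0, "dp": [0, 0, 0], "yaw": 0},
    {"fingers": 0, "dp": [0, 0, -1], "yaw": 0},
    {"fingers": 0, "dp": [0, 0, -4], "yaw": 0},
    {"fingers": 0, "dp": [0, 0, -8], "yaw": 0},
    {"fingers": 0, "dp": [0, 0, -12], "yaw": 0},
    {"fingers": 0, "dp": [0, 0, -16], "yaw": 0},
    {"fingers": 0, "dp": [0, 0, -18], "yaw": 0},
    {"fingers": 0, "dp": [0, 0, -18], "yaw": 0},
  ],
)

```text
t: 22.15
tool_pos: [0.4858, -0.1917, 0.2429]
tool_rot: [0.005, -0.0, 1.0, -0.003]
contact_force: [0.6, -0.2, 0.7]
finger_gap: 0.0856
gripper_force: 0.0
```

Call:
carry_out(
  plan=[
    {"fingers": 0, "dp": [0, 0, 0], "yaw": 0},
    {"fingers": 0, "dp": [0, 0, 0], "yaw": 0},
    {"fingers": 0, "dp": [0, 0, 0], "yaw": 0},
  ],
)

```text
t: 22.4
tool_pos: [0.4818, -0.1892, 0.2353]
tool_rot: [-0.002, -0.0, 1.0, 0.001]
contact_force: [0.1, 0.2, -0.2]
finger_gap: 0.0856
gripper_force: 0.0
```

```bash
python3 - <<'E'
from h import *
s,t,Rt=pose();im=bot.read_camera("wrist")
for c in blobs(im,(45,100,60),(80,255,255),200):
    (u,v),r=cv2.minEnclosingCircle(c);print((u,v),r,plane("wrist",u,v,.11).round(3))
print(t,s["contact_force"],s["joint_vel"]);
cv2.imwrite("pics/w8.png",np.hstack([cv2.resize(im,(400,300)),cv2.resize(bot.read_camera("side")[90:330,150:390],(300,300))]))
E
```

```text
(257.0, 179.01351928710938) 31.317136764526367 [ 0.481 -0.192  0.11 ]
[ 0.48178029 -0.18920035  0.23533343] [ 0.09263713  0.23973542 -0.16186198] [ 0.00044447  0.01082026 -0.00212504 -0.00151025 -0.00024378 -0.00180725]
```

View pics/w8.png

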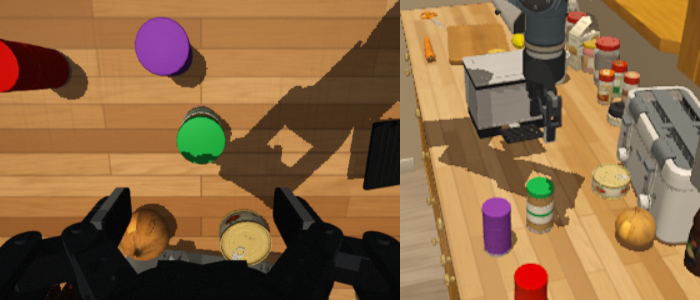

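The full canister stands upright on the worktop, the lid is shut, and the bystanders I can see are undisturbed.

```bash
python3 -c "
from rig import bot
print(bot.sign_off())"
```

```text
the job is handed in; nothing more can be done
None
```

Job handed in after about 22 s: the full canister (about 4 N) held the lid open while the empty one went into the bin, and it now stands upright on the worktop with the lid shut.

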